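# Swap the open organiser tray

### The arm

A 7-joint arm with a two-finger parallel gripper is mounted at the origin on the work surface; the furniture and walls round the work are solid. World frame = base frame: x ahead of the robot, y to its left, z up, the work surface at z = 0. Lengths are in mm, angles in degrees, forces in N, time in s.
With the tool pointing down it reaches from about 400 to 750 mm from the base axis. Payload 19.5 kg.
Tool frame: the origin (TCP) lies midway between the tips of the shut fingers; the grasp point (between the pads) lies 19 mm behind it; z points along the fingers, y is the direction in which the jaws open and shut (so a half turn about z gives the same grasp; the last joint's range is limited). The gripper opens to 85 mm and grips with 20 to 120 N. Pads are 22 mm wide; open, the fingers measure 114 mm over their backs; the gripper's body (76 mm by 85 mm) begins 54 mm behind the grasp point. The pads swing forward as they close: fully open they stand 13 mm farther back than shut.
Start: joints at [60.636, 40.479, -1.581, 85.061, 1.261, 54.483, -4.326], TCP at [260.808, -512.42, 231.268] pointing down, gripper open.
Joint ranges: [-155.06, 155.06], [-18.47, 123.98], [-90, 86.84], [0, 140.48], [-83.41, 263.41], [0, 116], [-161.91, 161.91]. Speed limits (degrees/s): [108.29, 108.29, 147.25, 147.25, 172.46, 172.46, 172.46].

### API

Orientations are given as [roll, pitch, yaw] about the fixed x, y, z axes, in that order (R = Rz(yaw) Ry(pitch) Rx(roll)).
In Python, from workcell import env gives the robot as it stands.
- The arm moves only by the shell command python3 -m pendant 'ROWS' [FORCE]. ROWS is JSON, a list of rows, each a list of 3 entries, a list of its own where there are three numbers: the opening, from -1 (shut) to 1 (fully open), then the shift along the world's x, y, z in cm, then the turn, a rotation vector about the world's x, y, z in degrees. In form: [[jaw, [x, y, z], [rx, ry, rz]], ...]. A call has exactly 10 rows; each row shifts and turns the commanded pose from where the row before left it; what a row does not reach is not made up. A row lasts 1/12 s, in which the tool goes at most 41.7 mm and 7.16 degrees, less where a joint would pass 70% of its speed; a pose out of reach is approached as far as the arm can. A call with a gripper value outside its range is refused whole. The fingers move at their own pace and stop on an object; FORCE is the grip in N (left out, the last holds). Time passes only in rows, so rows that do not move let the fingers close, or fill a call up. It gives the time, the measured TCP pose, the force and the opening at its end, in the units of the state.
- env.read_state(): the state, without advancing time (a new reading comes with each control period).
- env.read_camera(name): name is "side" or "top" or "wrist"; returns the picture (384x512x3 uint8, red, green, blue); there is no depth.
- env.camera_model(name): a dict with "fx", "fy", "cx", "cy" (pixels), "rvec" (rotation vector, rad) and "tvec" (3), from world to camera coordinates, as OpenCV has them. Camera axes: x right, y down, z forward; pixel columns grow to the right and rows downward; lengths in mm; the calibration is good to about 2 mm. A picture is of the moment at which its call begins: read the wrist's pose just before it. camera_model takes no time and is no camera call; for the wrist camera it gives the pose at the moment of the call.
- env.job_done(): hands the job in, once; it reports no verdict.
The state is a dict: "time_s": time; "joint_positions": joint angles; "dq": joint speeds; "tau": joint torques, N m; "eef_pos": TCP position; "eef_rot": TCP orientation; "wrist_force": force on the tool from outside, world axes, zero at the start; "torque": the same for the moment, N m; "grip_width": opening from 0.0 (shut) to 1.0 (fully open).
Only numpy, scipy, OpenCV 4.12 (cv2) and the standard library are available. Lean on these libraries where they do the work, as an engineer would, in place of code of your own. Each camera call takes 0.05 s, during which the arm holds its last target. There are 200 camera calls.

### The job

First push the narrow organiser tray, which was left partly out, fully home. Then hook a fingertip behind the front lip of the wide tray and draw it out to its stop, so that the eraser inside can be got at. Do not grip the wide tray's lip, leave the eraser lying in its tray, and leave everything else on the desk where it is.

Things in the scene. Friction and masses are not known exactly. Their poses are not given: they have to be found in the camera images.
- wide_unit: The wider of two fixed wooden sleeves side by side on one base board (which is on the left varies): 130 mm wide (y), 110 deep (x), 50 tall. Origin: centre of its underside, 8 mm above the desk; x points to its back, y left, z up. A tray slides out of its open front along -x, towards the robot. Tray floor 19 mm, roof 58 mm above the desk.
- narrow_unit: The other sleeve, the same but 86 mm wide. Origin and axes as for the wide one.
- wide_tray (a joint): How far the wide tray is drawn out, m: 0 fully home, 0.080 at its stop (out, towards the robot, along the unit's -x). It starts within 5 mm of home. It slides with about 1.5 N of friction and stays where it is left.
- narrow_tray (a joint): The same for the narrow tray. It starts 30 to 60 mm out; 0 is fully home, a hard stop.
- wide_lip (a point): Top middle of the inner (rear) face of the wide tray's front lip, 53 mm above the desk; moves with the tray; axes as the unit's. The lip is an upright board 116 mm wide, 10 mm thick (towards -x from here), 34 mm tall over the tray floor. Behind it is a pocket 50 mm long (x), open above and at the sides, up to the tray's front panel. With the tray home: 110 mm in front of the unit's origin.
- narrow_lip (a point): The same point on the narrow tray's lip, which is 72 mm wide; otherwise all sizes are as for the wide tray.
- eraser_mid (a point): Centre of a loose eraser, 48 x 23 x 13 mm, lying flat in the wide tray's storage part, under the sleeve's roof while the tray is home. Its centre is about 26 mm above the desk.
- clip_mid (a point): Middle of a loose bystander: small black binder clip, about 36 x 32 x 27 mm, on top of the narrow unit's roof. Not to be disturbed.
- mouse_mid (a point): Middle of a loose bystander: black computer mouse, 114 x 57 x 36 mm, on the desk nearer the robot. Not to be disturbed.
- stamp_mid (a point): Middle of a loose bystander: rubber stamp with a wooden block and knob handle, 59 mm tall, on the desk to the left. Not to be disturbed.
- drive_mid (a point): Middle of a loose bystander: flat black portable drive, 112 x 78 x 15 mm, on the desk to the left. Not to be disturbed.
- pen_mid (a point): Middle of a loose bystander: slim click pen, 145 mm long, on the desk at the right edge. Not to be disturbed.
- sticky_mid (a point): Middle of a loose bystander: pad of sticky notes, 76 x 76 x 18 mm, on the desk nearer the robot. Not to be disturbed.

How it is judged (in metres and radians):
On the way, in this order (a step that is already met when the one before it is completed fails the run):
1. the narrow tray is pushed home while the wide one is still in (value of joint narrow_tray below 0.005 m and value of joint wide_tray below 0.015 m), for 0.2 s.
2. the wide tray is drawn out (value of joint wide_tray above 0.07 m), for 0.2 s.
At the end, for the whole second after the job is handed in: The narrow tray is within 5 mm of fully home, the wide tray at rest within 10 mm of its stop (more than 70 mm out), and the eraser still lies in the wide tray (its centre 20 to 45 mm above the desk) (value of joint narrow_tray below 0.005 m and value of joint wide_tray above 0.07 m and velocity of joint wide_tray below 0.01 m/s and height (world z) of eraser_mid between 0.02 and 0.045 m); the robot touches nothing.
It fails at once if the wide tray's lip is gripped while it is drawn (a finger presses its outer face with more than 5 N while the tray is more than 15 mm out) (contact force between the fingers and wide_tray_c6 above 5 N and value of joint wide_tray above 0.015 m).
It fails at once if the eraser is lifted (centre more than 55 mm above the desk) (height (world z) of eraser_mid above 0.055 m).
It fails at once if a bystander is moved more than 20 mm (distance of any of clip_mid, mouse_mid, stamp_mid, drive_mid, pen_mid, sticky_mid from where it was at the start of the episode above 0.02 m).
It also fails if it takes over 40 s, if anything falls off the work surface, if the arm or the gripper's body presses on something with over 40 N, if the wrist force passes 120 N, or if a joint passes its speed limit or range.

## Working session

There is one attempt and no reset: what is moved stays moved. The work goes in short steps, Python scripts to look and compute and a shell command to move; the robot and the scene stay as the last step left them, time stands still between calls to the robot, and variables do not carry over. Pictures are saved under pics/ and viewed, about 8 in all and at most 12, crops included, and the job is handed in when it is done.

```bash
mkdir -p pics; python3 - <<'E'
from workcell import env
import cv2
s=env.read_state(); print(s)
for n in("top","side"):
    im=env.read_camera(n); cv2.imwrite(f"pics/{n}0.png",cv2.resize(im[:,:,::-1],(800,600),interpolation=cv2.INTER_CUBIC)); print(env.camera_model(n))
E
```

```text
{'time_s': 0.0, 'joint_positions': array([60.63498036, 40.51450424, -1.58089768, 85.08406462,  1.26083953,
       54.48200458, -4.32484333]), 'dq': array([ 0.07678241,  0.02836667, -0.02275719,  0.03502744, -0.02134921,
       -0.07647439,  0.03327707]), 'tau': array([-7.60841667e-04, -8.83219242e+01,  1.23449050e+00, -2.36173511e+01,
        1.68216781e-02,  6.51878596e-03,  1.99289332e-05]), 'eef_pos': array([ 260.69581917, -512.21179915,  230.82326581]), 'eef_rot': array([-1.79936849e+02,  3.23371695e-03,  2.69758779e+01]), 'wrist_force': array([-0.31279846, -0.32036591, -0.1305419 ]), 'torque': array([0.01719591, 0.01876923, 0.00826009]), 'grip_width': 1.000401459233189}
{'fx': 422.5718860627668, 'fy': 422.5718860627668, 'cx': 255.516887082496, 'cy': 191.6356064066519, 'rvec': array([ 2.1660846 , -2.15600491,  0.12535204]), 'tvec': array([-71.4171899 , 506.49441267, 968.35420716])}
{'fx': 392.67748401919, 'fy': 392.67748401919, 'cx': 252.91102723710065, 'cy': 190.9461401208014, 'rvec': array([ 2.16674862,  1.49080301, -0.42335757]), 'tvec': array([-127.85292247, -373.88706347, 1199.85736902])}
```

View pics/top0.png

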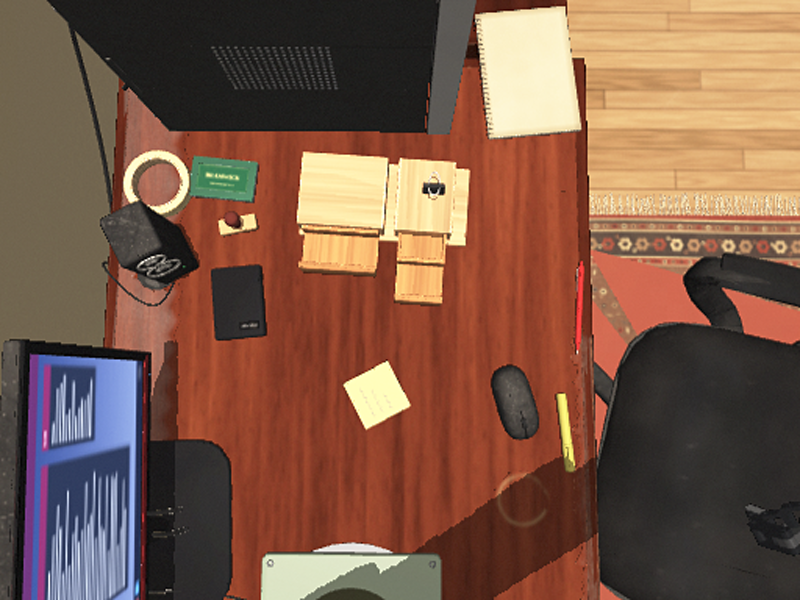

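View pics/side0.png

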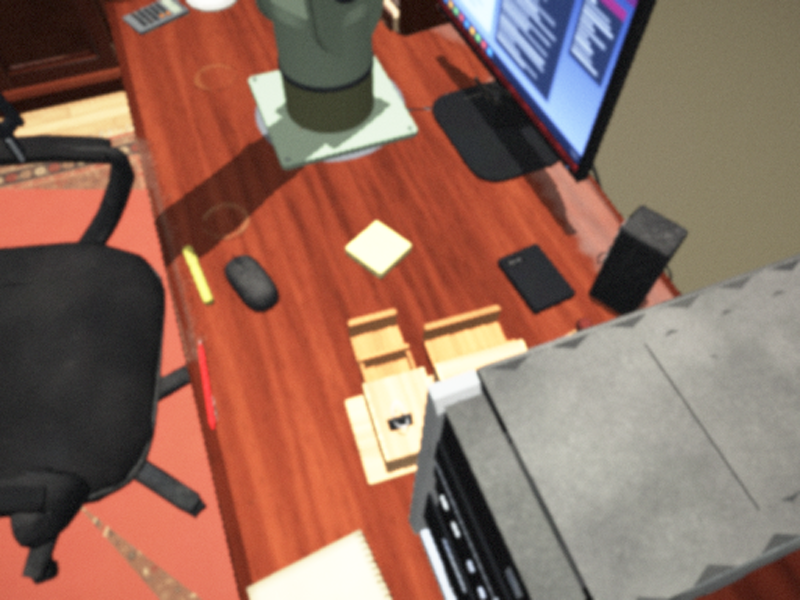

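The top view shows the wide unit on the left (roof about (303–388, 152–232)) and the narrow one on the right (tray out, lip near (418,297)). A black tower stands behind both. Next I'll enlarge that area.

```bash
python3 - <<'E'
import cv2
from workcell import env
im=env.read_camera("top")[:,:,::-1]
c=im[90:200,180:310]  # 130x110 
cv2.imwrite("pics/crop.png",cv2.resize(c,None,fx=5.4,fy=5.4,interpolation=cv2.INTER_CUBIC))
E
```

```text
(no output)
```

View pics/crop.png

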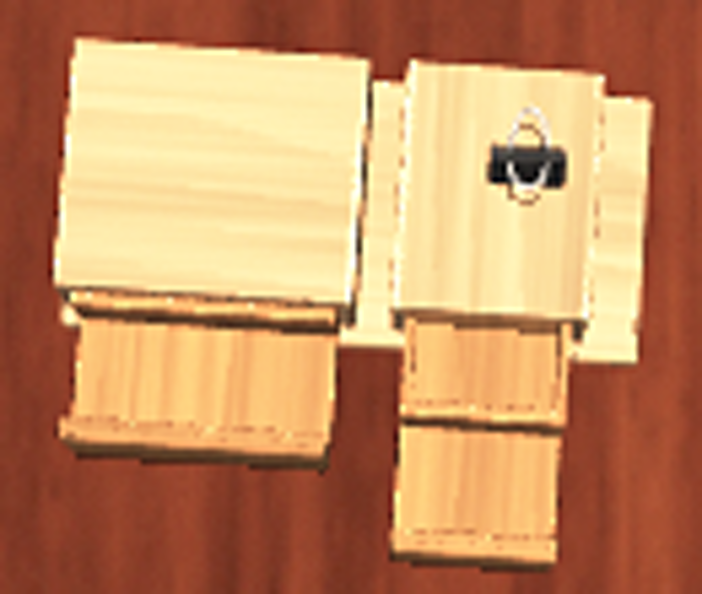

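The crop shows the wide roof corners at (78,40), (370,60), (350,302), (57,287) and the narrow roof at (412,62), (603,76), (585,320), (397,312). The wide lip's rear edge runs (68,420)–(325,447), and the narrow lip's (397,537)–(555,542).

```bash
cat > h.py <<'E'
import numpy as np, cv2
def px2w(m,uv,z):
    R=cv2.Rodrigues(m["rvec"])[0]; K=np.array([[m["fx"],0,m["cx"]],[0,m["fy"],m["cy"]],[0,0,1]])
    C=-R.T@m["tvec"]; d=R.T@np.linalg.inv(K)@np.array([uv[0],uv[1],1.])
    return C+d*(z-C[2])/d[2]
E
python3 - <<'E'
from workcell import env
from h import *
np.set_printoptions(precision=1,suppress=True)
m=env.camera_model("top")
f=lambda p,z:px2w(m,((p[0]+.5)/5.4-.5+180,(p[1]+.5)/5.4-.5+90),z)
for n,ps,z in [("wroof",[(78,40),(370,60),(350,302),(57,287)],58),("nroof",[(412,62),(603,76),(585,320),(397,312)],58),("wlip rear,front",[(68,420),(325,447),(325,462),(60,437)],53),("nlip",[(397,537),(555,542),(553,560),(393,553)],53),("clip",[(528,165)],80)]:
    P=np.array([f(p,z)for p in ps]); print(n,P.tolist() if 0 else P[:,:2].round(1).tolist())
    if len(P)==4: print(" mid",P.mean(0),"yaw",np.degrees(np.arctan2(*( (P[0]-P[1])[[0,1]]*[-1,1]))))
print(m); mw=env.camera_model("wrist"); print(mw)
print(px2w(m,(545/1.5625,400/1.5625),18)) 
print("sticky",px2w(m,(377/1.5625,395/1.5625),18),"mouse",px2w(m,(515/1.5625,400/1.5625),30))
E
```

```text
wroof [[727.3, 76.8], [718.8, -50.6], [611.2, -42.8], [617.3, 83.5]]
 mid [668.6  16.7  58. ] yaw -3.784758070772583
nroof [[718.0, -69.0], [712.1, -152.1], [603.8, -143.8], [607.0, -63.0]]
 mid [ 660.2 -107.    58. ] yaw -4.067770689168344
wlip rear,front [[560.1, 78.2], [548.9, -32.4], [542.4, -32.4], [552.7, 81.5]]
 mid [551.   23.7  53. ] yaw -5.802344762533748
nlip [[510.1, -63.5], [508.2, -131.0], [500.5, -130.1], [503.2, -61.8]]
 mid [505.5 -96.6  53. ] yaw -1.5603545574598465
clip [[665.7, -118.3]]
{'fx': 422.5718860627668, 'fy': 422.5718860627668, 'cx': 255.516887082496, 'cy': 191.6356064066519, 'rvec': array([ 2.2, -2.2,  0.1]), 'tvec': array([-71.4, 506.5, 968.4])}
{'fx': 344.5830232719598, 'fy': 344.5830232719598, 'cx': 260.20029639428463, 'cy': 189.56873095044764, 'rvec': array([-2.5,  1.5,  0.2]), 'tvec': array([-574.2,  -34.9,  380.5])}
[ 357.1 -288.7   18. ]
sticky [363.4 -36.3  18. ] mouse [ 357.3 -241.5   30. ]
```

```bash
python3 -m pendant '[[-1,[1.7,3.7,0],[0,0,-3.1]],[-1,[1.7,3.7,0],[0,0,-3.1]],[-1,[1.7,3.7,0],[0,0,-3.1]],[-1,[1.7,3.7,0],[0,0,-3.1]],[-1,[1.7,3.7,0],[0,0,-3.1]],[-1,[1.7,3.7,0],[0,0,-3.1]],[-1,[1.7,3.7,0],[0,0,-3.1]],[-1,[1.7,3.7,0],[0,0,-3.1]],[-1,[1.7,3.7,0],[0,0,-3.1]],[-1,[1.7,3.7,0],[0,0,-3.1]]]' 30
```

```text
time_s: 0.98
eef_pos: [431.2, -140.4, 231.3]
eef_rot: [-180.0, -0.0, -4.2]
wrist_force: [-0.2, -0.9, 0.6]
grip_width: 0.003
```

```bash
python3 -m pendant '[[-1,[0.7,2.4,-1.5],[0,0,0]],[-1,[0.7,2.4,-2.5],[0,0,0]],[-1,[0,0,-2.5],[0,0,0]],[-1,[0,0,-2.5],[0,0,0]],[-1,[0,0,-2.5],[0,0,0]],[-1,[0,0,-2.5],[0,0,0]],[-1,[0,0,-2.5],[0,0,0]],[-1,[0,0,-2.0],[0,0,0]],[-1,[0,0,-1.2],[0,0,0]],[-1,[0,0,0],[0,0,0]]]'
python3 - <<'E'
from workcell import env
import cv2
im=env.read_camera("wrist"); cv2.imwrite("pics/w1.png",im[:,:,::-1])
E
```

```text
time_s: 1.82
eef_pos: [443.9, -94.3, 32.3]
eef_rot: [-180.0, 0.2, -4.0]
wrist_force: [0.1, -0.3, 0.9]
grip_width: -0.001
```

View pics/w1.png

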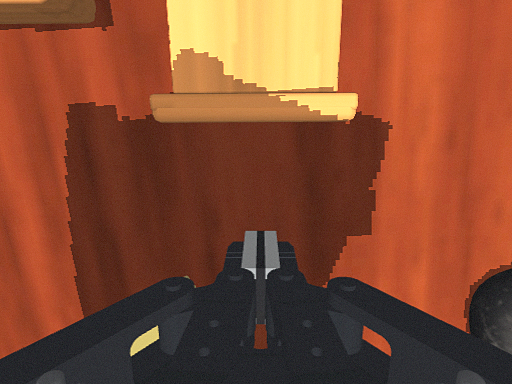

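The wrist view shows the narrow lip at columns 150–357, row 95–120, with the shut fingers centred on it at column 261. I'll push it along the unit's axis.

```bash
python3 -m pendant '[[-1,[1,-0.07,0],[0,0,0]],[-1,[1,-0.07,0],[0,0,0]],[-1,[1,-0.07,0],[0,0,0]],[-1,[0.8,-0.06,0],[0,0,0]],[-1,[0.8,-0.06,0],[0,0,0]],[-1,[0.8,-0.06,0],[0,0,0]],[-1,[0.8,-0.06,0],[0,0,0]],[-1,[0.7,-0.05,0],[0,0,0]],[-1,[0.6,-0.04,0],[0,0,0]],[-1,[0.3,-0.02,0],[0,0,0]]]'
```

```text
time_s: 2.7
eef_pos: [523.6, -100.0, 34.9]
eef_rot: [-180.0, -0.0, -4.0]
wrist_force: [-2.2, 0.4, 0.2]
grip_width: -0.0
```

```bash
python3 -m pendant '[[-1,[0.2,-0.01,0],[0,0,0]],[-1,[0.2,-0.01,0],[0,0,0]],[-1,[0.1,-0.01,0],[0,0,0]],[-1,[0.1,-0.01,0],[0,0,0]],[-1,[0.1,0,0],[0,0,0]],[-1,[0,0,0],[0,0,0]],[-1,[0,0,0],[0,0,0]],[-1,[0,0,0],[0,0,0]],[-1,[0,0,0],[0,0,0]],[-1,[0,0,0],[0,0,0]]]'
```

```text
time_s: 3.53
eef_pos: [529.9, -100.4, 34.3]
eef_rot: [-180.0, -0.0, -4.0]
wrist_force: [-0.0, -1.0, 0.3]
grip_width: 0.0
```

```bash
python3 -m pendant '[[-1,[0.1,-0.01,0],[0,0,0]],[-1,[0.1,-0.01,0],[0,0,0]],[-1,[0.1,-0.01,0],[0,0,0]],[-1,[0.1,-0.01,0],[0,0,0]],[-1,[0.1,0,0],[0,0,0]],[-1,[0.1,0,0],[0,0,0]],[-1,[0,0,0],[0,0,0]],[-1,[0,0,0],[0,0,0]],[-1,[0,0,0],[0,0,0]],[-1,[0,0,0],[0,0,0]]]'
```

```text
time_s: 4.37
eef_pos: [530.9, -100.5, 34.0]
eef_rot: [-179.9, 0.6, -4.1]
wrist_force: [-30.9, 1.4, 21.9]
grip_width: 0.003
```

```bash
python3 -m pendant '[[-1,[-1.5,0.1,0],[0,0,0]],[-1,[-1.5,0.1,0],[0,0,0]],[-1,[0,0,2.2],[0,0,0]],[-1,[0,0,2.2],[0,0,0]],[-1,[0,0,2.2],[0,0,0]],[-1,[1.8,3,0],[0,0,0]],[-1,[1.8,3,0],[0,0,0]],[-1,[1.8,3,0],[0,0,0]],[-1,[1.8,3.05,0],[0,0,0]],[-1,[0,0,0],[0,0,0]]]'
python3 - <<'E'
from workcell import env
import cv2
im=env.read_camera("wrist"); cv2.imwrite("pics/w2.png",im[:,:,::-1])
im=env.read_camera("top")[90:200,180:310,::-1]; cv2.imwrite("pics/t2.png",cv2.resize(im,None,fx=4,fy=4,interpolation=cv2.INTER_CUBIC))
E
```

```text
time_s: 5.2
eef_pos: [580.1, 28.9, 99.9]
eef_rot: [-179.8, -0.1, -3.6]
wrist_force: [0.3, 2.2, 0.2]
grip_width: 0.002
```

View pics/w2.png

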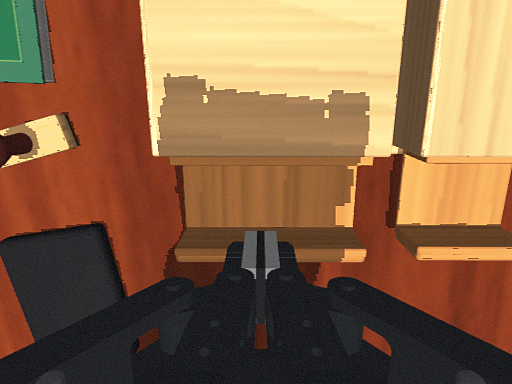

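View pics/t2.png

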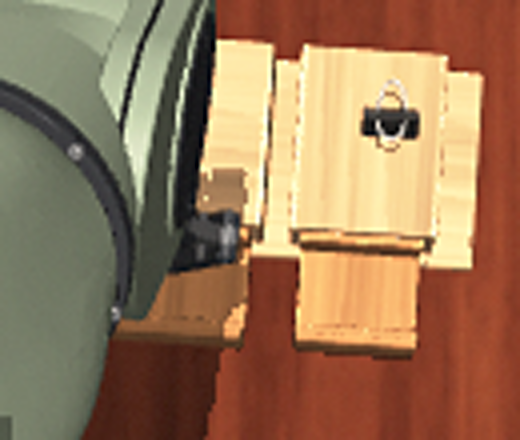

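The narrow tray is home and the clip has not moved. In the wrist view, the wide lip's rear top edge runs (180,228)–(362,228) and the panel's front is at about row 165, columns 183–355. I'll convert these.

```bash
python3 - <<'E'
from workcell import env
from h import *
m=env.camera_model("wrist")
for p,z in [((180,228),53),((362,228),53),((185,163),53),((355,163),53),((398,227),53),((510,227),53)]: print(p,px2w(m,p,z).round(1))
print(env.read_state()["eef_pos"])
E
```

```text
(180, 228) [572.9  71.4  53. ]
(362, 228) [565.7 -36.3  53. ]
(185, 163) [611.7  63.5  53. ]
(355, 163) [605.3 -31.9  53. ]
(398, 227) [565.  -57.5  53. ]
(510, 227) [ 560.6 -123.6   53. ]
[577.96652708  22.76113236 100.00010045]
```

```bash
python3 -m pendant '[[-1,[0.5,0,0],[0,0,0]],[-1,[0,0,-1],[0,0,0]],[-1,[0,0,-1],[0,0,0]],[-1,[0,0,-1],[0,0,0]],[-1,[0,0,-1],[0,0,0]],[-1,[0,0,-1],[0,0,0]],[-1,[0,0,-1],[0,0,0]],[-1,[0,0,-0.6],[0,0,0]],[-1,[0,0,0],[0,0,0]],[-1,[0,0,0],[0,0,0]]]'
```

```text
time_s: 6.13
eef_pos: [582.8, 21.6, 34.1]
eef_rot: [-180.0, 0.0, -4.0]
wrist_force: [-1.0, -0.6, 0.8]
grip_width: -0.001
```

```bash
python3 -m pendant '[[-1,[-0.5,0.035,0],[0,0,0]],[-1,[-0.5,0.035,0],[0,0,0]],[-1,[-0.5,0.035,0],[0,0,0]],[-1,[-0.5,0.035,0],[0,0,0]],[-1,[-0.5,0.035,0],[0,0,0]],[-1,[-0.5,0.035,0],[0,0,0]],[-1,[-0.5,0.035,0],[0,0,0]],[-1,[-0.5,0.035,0],[0,0,0]],[-1,[-0.5,0.035,0],[0,0,0]],[-1,[-0.5,0.035,0],[0,0,0]]]'
```

```text
time_s: 6.97
eef_pos: [532.3, 25.2, 34.3]
eef_rot: [-180.0, -0.0, -4.0]
wrist_force: [1.8, -1.6, 1.2]
grip_width: -0.002
```

```bash
python3 -m pendant '[[-1,[-0.5,0.035,0],[0,0,0]],[-1,[-0.5,0.035,0],[0,0,0]],[-1,[-0.5,0.035,0],[0,0,0]],[-1,[-0.5,0.035,0],[0,0,0]],[-1,[-0.5,0.035,0],[0,0,0]],[-1,[-0.4,0.03,0],[0,0,0]],[-1,[-0.3,0.02,0],[0,0,0]],[-1,[-0.3,0.02,0],[0,0,0]],[-1,[-0.1,0.01,0],[0,0,0]],[-1,[0,0,0],[0,0,0]]]'
```

```text
time_s: 7.8
eef_pos: [496.4, 27.9, 34.2]
eef_rot: [-180.0, 0.0, -4.0]
wrist_force: [-0.4, 0.7, -0.5]
grip_width: 0.0
```

Now I'll creep to the stop in 1 mm rows.

```bash
python3 -m pendant '[[-1,[-0.1,0.01,0],[0,0,0]],[-1,[-0.1,0.01,0],[0,0,0]],[-1,[-0.1,0,0],[0,0,0]],[-1,[-0.1,0.01,0],[0,0,0]],[-1,[-0.1,0.01,0],[0,0,0]],[-1,[-0.1,0,0],[0,0,0]],[-1,[0,0,0],[0,0,0]],[-1,[0,0,0],[0,0,0]],[-1,[0,0,0],[0,0,0]],[-1,[0,0,0],[0,0,0]]]'
```

```text
time_s: 8.63
eef_pos: [490.9, 28.2, 34.3]
eef_rot: [-180.0, -0.0, -4.0]
wrist_force: [1.5, 0.5, -0.2]
grip_width: 0.002
```

```bash
python3 -m pendant '[[-1,[-0.1,0.01,0],[0,0,0]],[-1,[-0.1,0.01,0],[0,0,0]],[-1,[-0.1,0,0],[0,0,0]],[-1,[0,0,0],[0,0,0]],[-1,[0,0,0],[0,0,0]],[-1,[0,0,0],[0,0,0]],[-1,[0,0,0],[0,0,0]],[-1,[0,0,0],[0,0,0]],[-1,[0,0,0],[0,0,0]],[-1,[0,0,0],[0,0,0]]]'
```

```text
time_s: 9.47
eef_pos: [490.8, 28.2, 34.5]
eef_rot: [-180.0, -0.4, -4.0]
wrist_force: [19.1, 0.5, -10.9]
grip_width: 0.001
```

It's at the stop. I'll unhook, rise, and move aside for a look.

```bash
python3 -m pendant '[[-1,[0.6,-0.04,0],[0,0,0]],[-1,[0.6,-0.04,0],[0,0,0]],[-1,[0,0,2],[0,0,0]],[-1,[0,0,2.5],[0,0,0]],[-1,[0,0,3],[0,0,0]],[-1,[0,0,3],[0,0,0]],[-1,[-2,-3,2],[0,0,0]],[-1,[-2,-3,2],[0,0,0]],[-1,[-2,-3,2],[0,0,0]],[-1,[0,-3.5,0],[0,0,0]]]'
python3 -m pendant '[[-1,[0,-3.5,0],[0,0,0]],[-1,[0,-3.5,0],[0,0,0]],[-1,[0,-3.5,0],[0,0,0]],[-1,[0,-3.5,0],[0,0,0]],[-1,[0,-3.5,0],[0,0,0]],[-1,[0,-3.5,0],[0,0,0]],[-1,[0,0,0],[0,0,0]],[-1,[0,0,0],[0,0,0]],[-1,[0,0,0],[0,0,0]],[-1,[0,0,0],[0,0,0]]]'
python3 - <<'E'
from workcell import env
import cv2
im=env.read_camera("top"); cv2.imwrite("pics/t3.png",cv2.resize(im[90:280,120:380,::-1],None,fx=3,fy=3,interpolation=cv2.INTER_CUBIC))
E
```

```text
time_s: 10.3
eef_pos: [437.4, -98.1, 202.2]
eef_rot: [-180.0, -0.0, -4.0]
wrist_force: [0.3, -0.3, -1.3]
grip_width: 0.003
time_s: 11.13
eef_pos: [440.0, -306.4, 199.3]
eef_rot: [-180.0, 0.0, -4.0]
wrist_force: [-0.1, 0.6, 0.3]
grip_width: 0.002
```

View pics/t3.png

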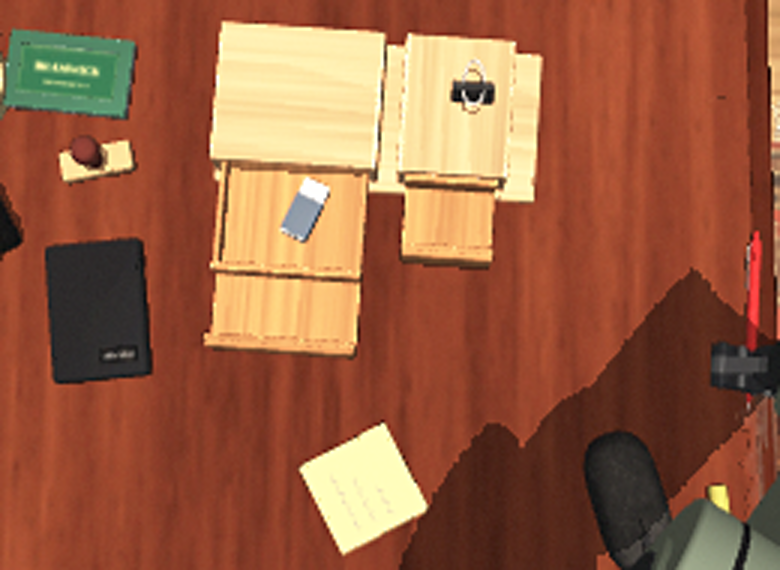

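The picture shows the wide tray fully out (lip at about (280,345)), with the eraser lying in it at (305,210). The narrow tray is home (lip at about (447,257)). The clip, stamp, drive and sticky pad are where they were, and the arm is clear.

```bash
python3 -c "
from workcell import env
print(env.job_done())"
```

```text
the job is handed in; nothing more can be done
None
```

I pushed the narrow tray home, drew the wide tray out to its stop, and handed the job in at about 11 s. No verdict was reported.

- **Narrow tray:** pushed with shut fingers until it met the hard stop, at about 31 N along the push.
- **Wide tray:** drawn with the shut fingertips hooked behind the lip, never touching its outer face. The force stayed around 2 N until it rose to 19 N at the stop, after about 80 mm of travel.
- **Last checks:** the final top picture shows the narrow tray home, the wide tray fully out and the eraser lying in it. The clip, stamp, drive and sticky pad look unmoved. The mouse and pen were partly hidden by the arm, but it only passed well above them. The arm was clear, with wrist force near zero.
- **Disagreement:** lip positions worked out from the wrist camera read about 10 mm too far forward compared with contact and the top camera, so I used those instead.

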